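Square the soldering block against the locating pegs

TASK

The pale drilled soldering block lies askew on the green peg plate, with one corner at the nook between the brass pegs. Turn it square in place by pushing its opposite corner so that it pivots in the nook, until its short end lies flat against the two pegs at the far edge and its long side against the third peg. Do not lift it off the plate, and leave the flux dish and the steel block beside the plate where they are.

Things in the scene. Friction and masses are not known exactly. Their poses are not given: they have to be found in the camera images.
- block_centre (a point): Centre (11 mm above its underside) of the soldering block: pale slab with a grid of small holes, 100 mm along its x, 68 along its y, 22 thick, 0.16 kg, loose, slides easily (1 to 2 N). Nook corner at +50 x, +34 y; corner to push at -50 x, -34 y, on the short end that faces -x. At the start turned 20 to 36 degrees clockwise (from above) from square, nook corner up to 20 mm short of the pegs.
- peg_plate: Fixed green plate 8 mm thick, x -110 to +80 mm, y -90 to +90 mm, with three brass pegs, 10 mm thick, 28 mm tall, at (x, y) = (55, 22), (55, -22) and (32, 39): two stop the block's short +x end, the third its long +y side; nook between first and third. Origin on the underside, 19 mm below where the block's centre must end, axes parallel. x to the peg edge (away from the robot), y left, z up.
- flux_dish: White porcelain dish, 62 mm across, 16 mm high, standing on the bench left of the plate; a bystander. Origin at the centre of its underside.
- steel_block: Bright steel bench block, 62 x 62 x 19 mm, on the bench right of the plate; a bystander. Origin at the centre of its underside.

How it is judged:
At the end, for the whole second after the job is handed in: The soldering block lies flat on the plate, square to it within 10 degrees, with its centre within 12 mm in plate x and in plate y of the place where it touches all three pegs (angle between the x axis of block_centre and the x axis of peg_plate, either way round below 0.175 rad and x of block_centre in the frame of peg_plate between -0.012 and 0.012 m and y of block_centre in the frame of peg_plate between -0.012 and 0.012 m and z of block_centre in the frame of peg_plate below 0.024 m and angle between block_centre's own z axis and vertical below 0.1 rad).
It fails at once if the soldering block is lifted more than 11 mm off the plate (z of block_centre in the frame of peg_plate above 0.03 m).
It fails at once if the soldering block is taken out of its place (its centre more than 50 mm from where it started) (distance of block_centre from where it was at the start of the episode above 0.05 m).
It fails at once if the flux dish is moved more than 20 mm (distance of flux_dish from where it was at the start of the episode above 0.02 m).
It fails at once if the steel block is moved more than 20 mm (distance of steel_block from where it was at the start of the episode above 0.02 m).
It also fails if it takes over 32 s, if anything falls off the work surface, if the arm or the gripper's body presses on something with over 40 N, if the wrist force passes 120 N, or if a joint passes its speed limit or range.

ROBOT

A 6-joint arm with a two-finger parallel gripper is mounted at the origin on a cart in front of the work surface, level with it; the furniture and walls round the work are solid. World frame = base frame: x ahead of the robot, y to its left, z up, the work surface at z = 0. Lengths are in m, angles in rad, forces in N, time in s.
With the tool pointing down it reaches from about 0.35 to 0.975 m from the base axis. Payload 4.9 kg.
Tool frame: the origin (TCP) lies at the very end of the fingers, on their centre line; the grasp point (between the pads) lies 19 mm behind it; z points along the fingers, y is the line along which they close (so a half turn about z gives the same grasp; the last joint's range is limited). The gripper opens to 85 mm and grips with 20 to 120 N. Pads are 22 mm wide; open, the fingers measure 114 mm over their backs; the gripper's body (76 mm by 85 mm) begins 54 mm behind the grasp point. The pads swing forward as they close: fully open they stand 13 mm farther back than shut.
Start: joints at [1.024, 0.053, 1.613, -0, 1.476, -0.119], TCP at [0.259, 0.569, 0.231] pointing down, gripper open.
Joint ranges: [-3.01, 3.01], [-1.01, 2.22], [0.06, 2.58], [-1.02, 4.17], [0.09, 2.62], [-3.14, 3.14]. Speed limits (rad/s): [2.57, 2.57, 3.14, 3.14, 3.14, 3.14].

INTERFACE

Orientations are given as a unit quaternion [w, x, y, z].
In Python, from plant import manip, vision, order gives the robot as it stands.
- The arm moves only by the tool play_rows, never from a script. Its argument "steps" is a list that holds one entry, the list of rows, each a list of 6 numbers: the shift along the tool's x, y, z in mm, then the turn, a rotation vector about the tool's x, y, z in degrees. A call has 1 to 12 rows; each row is the pose to reach, as a shift and turn from the pose commanded when the call began, along the tool's axes at that moment; what a row does not reach only later rows make up. A row lasts 1/12 s, in which the tool goes at most 41.7 mm and 7.16 degrees, less where a joint would pass 70% of its speed; a pose out of reach is approached as far as the arm can. A call with a gripper value outside its range is refused whole. "claw" is the gripper's target within -1 to 1 (fully open at 1, half-way at 0, shut at -1), set as the call begins (left out, the last holds). The fingers move at their own pace and stop on an object; the grip force is fixed at half the most. Time passes only in rows, so rows that repeat a pose let the fingers close. It gives the time, the measured TCP pose, the force, the opening and the grip force at its end, in the units of the state.
- manip.state(): the state, without advancing time (a new reading comes with each control period).
- vision.grab_frame(name): name is "scene" or "top"; returns (picture, depth): 384x512x3 uint8, blue, green, red; 384x512 float32, m along the optical axis (not along the pixel's ray), 0 where there is no reading.
- vision.camera_info(name): a dict with "K" (3x3 intrinsics, pixels), "eye" and "orientation" of the camera in the world. Camera axes: x right, y down, z forward; pixel columns grow to the right and rows downward; lengths in m; the calibration is good to about 2 mm. A picture is of the moment at which its call begins. camera_info takes no time and is no camera call.
- order.job_done(): hands the job in; it is judged then, once.
The state is a dict: "time": time; "joint_pos": joint angles; "joint_vel": joint speeds; "joint_efforts": joint torques, N m; "tool_pos": TCP position; "tool_rot": TCP orientation; "contact_force": force on the tool from outside, world axes, zero at the start; "ft_torque": the same for the moment, N m; "gripper_width": opening from 0.0 (shut) to 1.0 (fully open); "grasp_force": force on a finger pad.
Only numpy, scipy, OpenCV 4.12 (cv2) and the standard library are available. Lean on these libraries where they do the work, as an engineer would, in place of code of your own. Each camera call takes 0.05 s, during which the arm holds its last target. There are 200 camera calls.

## Working session

There is one attempt and no reset: what is moved stays moved. The work goes in short steps, Python scripts to look and compute and a tool call to move; the robot and the scene stay as the last step left them, time stands still between calls to the robot, and variables do not carry over. Pictures are saved under pics/ and viewed, at most 10 in all, crops included, and the job is handed in when it is done.

Besides the shell and the picture viewer there is one more tool, called after "Request:" as name(argument=value, ...), one argument or row to a line, values as JSON. play_rows: Moves the arm, as the interface text tells. Its arguments: {"type":"object","properties":{"steps":{"type":"array"},"claw":{"type":"number"}},"required":["steps"]}

```bash
mkdir -p pics; python3 - <<'E'
from plant import manip, vision, order
import cv2,numpy as np
for n in("top","scene"):
    p,d=vision.grab_frame(n); cv2.imwrite(f"pics/{n}0.png",p); np.savez(f"{n}0.npz",p=p,d=d)
    i=vision.camera_info(n); print(n,i)
s=manip.state(); print(s["time"],s["tool_pos"],s["tool_rot"])
E
```

```text
top {'K': array([[402.52088306,   0.        , 254.0264268 ],
       [  0.        , 402.52088306, 194.65744046],
       [  0.        ,   0.        ,   1.        ]]), 'eye': array([0.54919699, 0.11509638, 0.91247907]), 'orientation': array([-0.02347187,  0.70761436, -0.7052069 ,  0.03760612])}
scene {'K': array([[478.03836976,   0.        , 256.28813436],
       [  0.        , 478.03836976, 190.38599391],
       [  0.        ,   0.        ,   1.        ]]), 'eye': array([ 0.16164903, -0.7423864 ,  0.57918116]), 'orientation': array([-0.49123855,  0.83055099, -0.229936  ,  0.12648781])}
0.1 [0.25900878 0.56817655 0.23015793] [-3.09868932e-04  2.12294750e-01  9.77205218e-01 -8.97527888e-04]
```

View pics/top0.png

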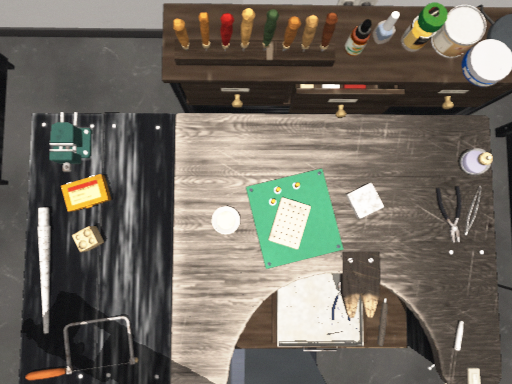

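View pics/scene0.png

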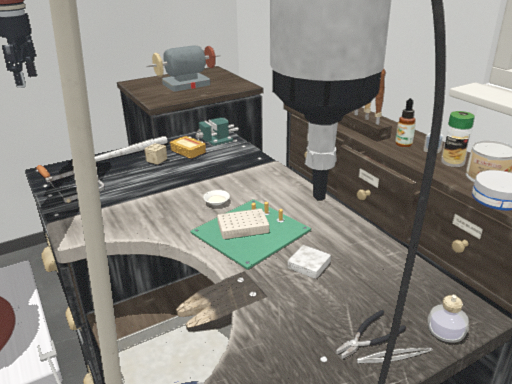

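The top view shows the plate around (295,218), the block at (290,222) and the pegs at (277,190), (296,185) and (272,202). The dish is at (226,220) and the steel block at (366,200). The scene view shows a grey hanging cylinder at about (330,100), which I'll locate by depth because it could obstruct the arm.

```bash
cat > h.py <<'E'
import numpy as np,cv2
from scipy.spatial.transform import Rotation as R
from plant import manip,vision,order
def cam(n):
    i=vision.camera_info(n); return i["K"],np.array(i["eye"]),R.from_quat(np.roll(i["orientation"],-1)).as_matrix()
def ray(n,uv,z):
    K,e,M=cam(n); uv=np.atleast_2d(uv).astype(float)
    d=np.c_[uv,np.ones(len(uv))]@np.linalg.inv(K).T@M.T
    return e+d*((z-e[2])/d[:,2])[:,None]
def deproj(n,uv,dep):
    K,e,M=cam(n); uv=np.atleast_2d(uv).astype(float)
    return e+(np.c_[uv,np.ones(len(uv))]@np.linalg.inv(K).T*np.reshape(dep,(-1,1)))@M.T
def big(m):
    n,l,s,c=cv2.connectedComponentsWithStats(m.astype(np.uint8)); k=1+np.argmax(s[1:,4]); return (l==k).astype(np.uint8)
def rect(m):
    c=max(cv2.findContours(m,cv2.RETR_EXTERNAL,cv2.CHAIN_APPROX_NONE)[0],key=cv2.contourArea); return c
def measure(p):
    hsv=cv2.cvtColor(p,cv2.COLOR_BGR2HSV)
    g=big((hsv[...,0]>65)&(hsv[...,0]<95)&(hsv[...,1]>90)&(np.arange(512)[None]>200)&(np.arange(384)[:,None]>130)&(np.arange(384)[:,None]<300))
    hull=cv2.convexHull(rect(g)); hm=cv2.fillConvexPoly(np.zeros(g.shape,np.uint8),hull,1)
    b=(hsv[...,1]<75)&(hsv[...,2]>140)&(hm>0)
    b=big(cv2.morphologyEx(b.astype(np.uint8),cv2.MORPH_CLOSE,np.ones((3,3))))
    br=(hsv[...,0]>15)&(hsv[...,0]<35)&(hsv[...,1]>90)&(hm>0)
    return hull[:,0],b,br
def rectw(pts):
    r=cv2.minAreaRect((pts[:,:2]*1e3).astype(np.float32)); return np.array(r[0]),r[1],r[2],cv2.boxPoints(r)
E
python3 - <<'E'
from h import *
z=np.load("top0.npz");p,d=z["p"],z["d"]
hull,b,br=measure(p)
print("plate",rectw(ray("top",hull,.008)))
c=rect(b)[:,0]; P=ray("top",c,.030); print("block",rectw(P), "px",cv2.minAreaRect(c))
v,u=np.nonzero(b); Q=deproj("top",np.c_[u,v],d[v,u]); print("block z",np.median(Q[:,2]), "depth minrect",rectw(Q[Q[:,2]>.02]))
n,l,s,cc=cv2.connectedComponentsWithStats(br.astype(np.uint8))
for k in range(1,n):
    if s[k,4]>3: v,u=np.nonzero(l==k); print("brass",s[k,4],cc[k],ray("top",cc[k],.036)[0],deproj("top",np.c_[u,v],d[v,u])[:,2].max())
for nm,q in(("dish",(226,220)),("steel",(366,200))): print(nm,deproj("top",q,d[q[1],q[0]]))
z=np.load("scene0.npz");d=z["d"]
for q in((330,30),(320,140),(320,190),(80,150),(430,150),(15,60)): print(q,deproj("scene",q,d[q[1],q[0]]))
x=cv2.resize(p[150:290,200:400],None,fx=4,fy=4,interpolation=cv2.INTER_CUBIC);cv2.drawContours(x,[(c-[200,150])*4],-1,(0,0,255),1);cv2.drawContours(x,[(hull-[200,150])*4],-1,(255,0,0),1);cv2.imwrite("pics/c0.png",x)
E
```

```text
plate (array([576.331604  ,   7.08213806]), (187.73678588867188, 178.51820373535156), 13.943116188049316, array([[ 463.72125 ,   71.09287 ],
       [ 506.73676 , -102.16537 ],
       [ 688.94196 ,  -56.928596],
       [ 645.92645 ,  116.32964 ]], dtype=float32))
block (array([567.71038818,  30.95073318]), (92.86922454833984, 101.0978775024414), 72.81827545166016, array([[505.70035  ,   1.5206985],
       [602.28656  , -28.34395  ],
       [629.72046  ,  60.380768 ],
       [533.1342   ,  90.245415 ]], dtype=float32)) px ((284.3578186035156, 221.30735778808594), (42.24013900756836, 46.35879898071289), 16.699241638183594)
block z 0.029789640199916756 depth minrect (array([572.87310791,  43.8508873 ]), (121.17813873291016, 99.8968276977539), 72.18943786621094, array([[506.7861   ,   1.4434319],
       [601.89526  , -29.112095 ],
       [638.9601   ,  86.25835  ],
       [543.85095  , 116.81387  ]], dtype=float32))
brass 19 [297.         184.15789474] [0.64870345 0.00333483 0.036     ] 0.03764901374839935
brass 17 [277.82352941 188.88235294] [0.63808491 0.04552713 0.036     ] 0.03855672819435785
brass 16 [272.6875 200.9375] [0.61155909 0.05683381 0.036     ] 0.9124790656987409
dish [[0.57036806 0.1598533  0.00608464]]
steel [[ 0.61557034 -0.15288399  0.02076006]]
(330, 30) [[ 0.33328193 -0.52821339  0.52824406]]
(320, 140) [[ 0.34732458 -0.50671772  0.45220455]]
(320, 190) [[ 0.35063329 -0.50555134  0.41227022]]
(80, 150) [[ 0.20893011 -0.4112011   0.44197934]]
(430, 150) [[ 0.40087981 -0.5535586   0.44973087]]
(15, 60) [[0.24017469 0.50122758 0.31516313]]
```

View pics/c0.png

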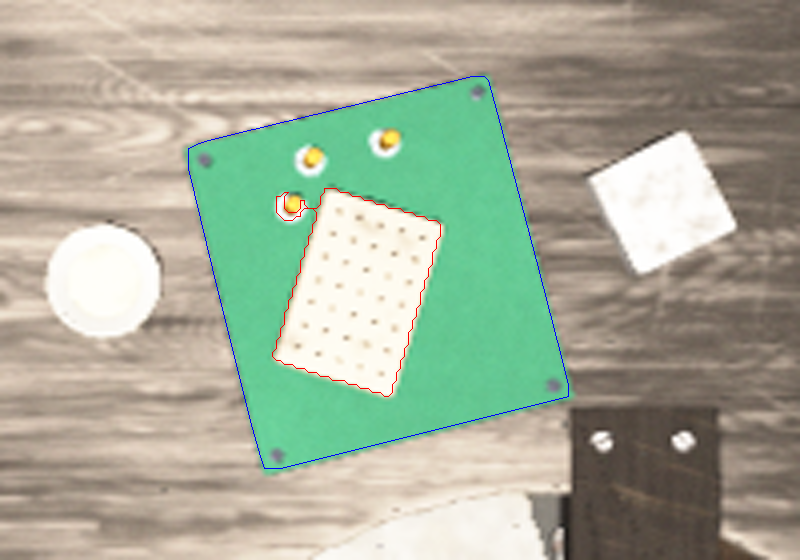

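The crop shows the block about 30° clockwise of the plate, with its nook corner at crop (325,190) and the push corner at (390,397). The block contour also picked up a peg's base disc, so I'll clean that off. The hanging items are at y < -0.4, well clear of the work.

```bash
cat >> h.py <<'E'
A=np.deg2rad(13.94); O=np.array([.5909,.0107])
PX=np.array([np.cos(A),np.sin(A)]); PY=np.array([-PX[1],PX[0]])
def toplate(P): D=np.asarray(P)[...,:2]-O; return np.stack([D@PX,D@PY],-1)*1e3
def block(p):
    _,b,_=measure(p); b=big(cv2.morphologyEx(b,cv2.MORPH_OPEN,np.ones((9,9))))
    P=toplate(ray("top",rect(b)[:,0],.030)); r=cv2.minAreaRect(P.astype(np.float32)); bx=cv2.boxPoints(r)
    e=max((bx[1]-bx[0],bx[2]-bx[1]),key=np.linalg.norm); a=np.degrees(np.arctan2(e[1],e[0])); a=(a+90)%180-90
    return np.array(r[0]),a,r[1]
def rel(x,y,z,yaw=None):
    "plate mm x,y; world z mm; tool-x plate yaw deg -> shift in tool axes (mm), turn about tool z"
    s=manip.state(); M=R.from_quat(np.roll(s["tool_rot"],-1)).as_matrix()
    w=np.r_[O+(x*PX+y*PY)/1e3,z/1e3]-s["tool_pos"]
    c=np.degrees(np.arctan2(M[1,0],M[0,0])-A)
    return np.round(M.T@w*1e3,1), None if yaw is None else round(-((yaw-c+180)%360-180),1)
def report():
    p,_=vision.grab_frame("top"); s=manip.state()
    print("t",s["time"],"block",*block(p),"tcp plate",toplate(s["tool_pos"]).round(1),"z",s["tool_pos"][2].round(4),"F",np.round(s["contact_force"],1),"w",s["gripper_width"])
    return p
E
python3 - <<'E'
from h import *
p=np.load("top0.npz")["p"]; c,a,sz=block(p); print(c,a,sz)
t=np.deg2rad(a); Rm=np.array([[np.cos(t),-np.sin(t)],[np.sin(t),np.cos(t)]])
for q in((50,34),(-50,-34),(-50,34),(50,-34)): print(q,c+Rm@q)
pc=c+Rm@np.array([-50,-34])
print(toplate([[.64870,.00333],[.63808,.04553],[.61156,.05683]]))
for z in (120,16): print(rel(-85,-20,z,180))
E
```

```text
[-23.54995155  15.42658615] -31.157059 (69.91194915771484, 101.10301208496094)
(50, 34) [36.82877946 18.65287495]
(-50, -34) [-83.92868257  12.20029736]
(-50, 34) [-48.74644947  70.39145303]
(50, -34) [  1.64654636 -39.53828073]
[[ 54.32223048 -21.07729053]
 [ 54.18122439  22.43827585]
 [ 31.16451136  39.7942927 ]]
(array([-479.2, -437.8,  110.9]), np.float64(-38.5))
(array([-479.2, -437.6,  214.9]), np.float64(-38.5))
```

```bash
python3 - <<'E'
from h import *
print(rel(-99.1,35.4,110,149),rel(-99.1,35.4,16,149))
E
```

```text
(array([-433.7, -403.2,  120.8]), np.float64(-7.5)) (array([-433.7, -403. ,  214.8]), np.float64(-7.5))
```

Request:
play_rows(
  steps=[
    [[-30, -28, 8, 0, 0, -2], [-58, -54, 16, 0, 0, -4], [-87, -81, 24, 0, 0, -6], [-116, -108, 32, 0, 0, -7.5], [-145, -134, 40, 0, 0, -7.5], [-174, -161, 48, 0, 0, -7.5], [-202, -188, 56, 0, 0, -7.5], [-231, -215, 64, 0, 0, -7.5], [-260, -242, 72, 0, 0, -7.5], [-289, -269, 80, 0, 0, -7.5], [-318, -296, 88, 0, 0, -7.5], [-347, -323, 96, 0, 0, -7.5]],
  ],
  claw=-1,
)

```text
time: 1.1
tool_pos: [0.441, 0.1289, 0.1347]
tool_rot: [0.0, 0.148, 0.989, 0.0]
contact_force: [0.4, -0.7, -1.0]
gripper_width: 0.003
grasp_force: 0.0
```

```bash
python3 - <<'E'
from h import *
print(rel(-99.1,35.4,80,149),rel(-99.1,35.4,16,149),manip.state()["time"],manip.state()["gripper_width"])
E
```

```text
(array([-74.7, -89.8,  54.7]), np.float64(0.1)) (array([-74.7, -89.8, 118.7]), np.float64(0.1)) 1.1 0.0026963008154314645
```

Request:
play_rows(
  steps=[
    [[-20, -24, 10, 0, 0, 0], [-42, -50, 30, 0, 0, 0], [-62, -74, 45, 0, 0, 0], [-75, -90, 55, 0, 0, 0], [-75, -90, 80, 0, 0, 0], [-75, -90, 105, 0, 0, 0], [-75, -90, 119, 0, 0, 0], [-75, -90, 119, 0, 0, 0]],
  ],
)

```text
time: 1.77
tool_pos: [0.4827, 0.0229, 0.0121]
tool_rot: [-0.004, 0.148, 0.989, -0.0]
contact_force: [-0.6, 0.3, -0.6]
gripper_width: -0.001
grasp_force: 0.0
```

```bash
python3 - <<'E'
from h import *
p=report(); cv2.imwrite("pics/c1.png",cv2.resize(p[150:290,200:400],None,fx=4,fy=4))
c0=np.array([-23.55,15.43])
print("path: tool axes now")
for f in (0,.25,.5,.75,1):
    a=-31.2*(1-f); c=c0*(1-f); t=np.deg2rad(a); Rm=np.array([[np.cos(t),-np.sin(t)],[np.sin(t),np.cos(t)]])
    q=c+Rm@np.array([-61.,-22]); print(f,q.round(1),rel(*q,16,180+a))
E
```

```text
t 1.8167 block [-22.06075668  14.26875687] -29.121277 (72.0803451538086, 97.73031616210938) tcp plate [-100.6   37.5] z 0.0141 F [-0.4 -0.2  0.4] w -0.0013871789658742592
path: tool axes now
0 [-87.1  28.2] (array([-16.3,  -1.1,  -2. ]), np.float64(0.2))
0.25 [-82.4  15.6] (array([-26.9,  -9.4,  -2. ]), np.float64(-7.6))
0.5 [-76.4   2.9] (array([-38.5, -17.3,  -2.1]), np.float64(-15.4))
0.75 [-69.3  -9.7] (array([-51.1, -24.4,  -2.1]), np.float64(-23.2))
1 [-61. -22.] (array([-64.6, -30.7,  -2.2]), np.float64(-31.0))
```

View pics/c1.png

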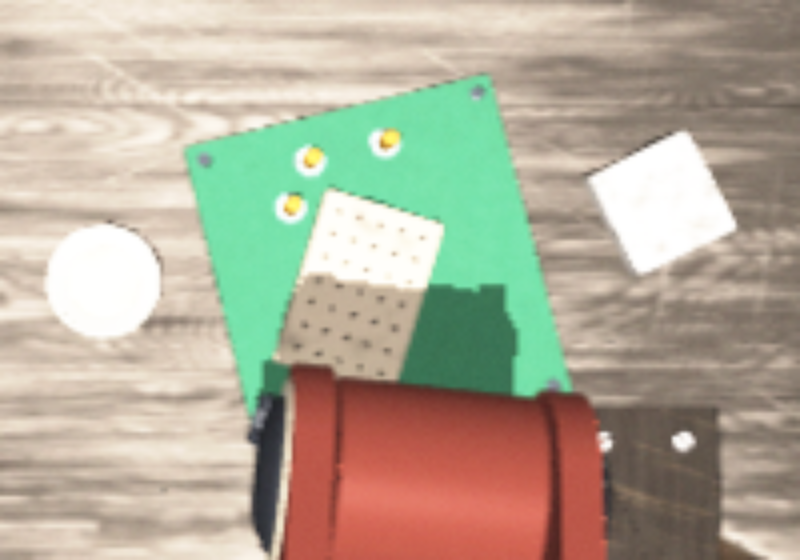

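The arm hides the block's near end from above, but the block hasn't moved: its far edge still runs from crop (328,190) to (440,225). Next is the arc push.

Request:
play_rows(
  steps=[
    [[-8, 0, -1, 0, 0, 0], [-14, -1, -2, 0, 0, 0], [-18, -3, -2, 0, 0, -1.5], [-22, -6, -2, 0, 0, -4], [-27, -9, -2, 0, 0, -7.5], [-31, -12, -2, 0, 0, -10], [-35, -15, -2, 0, 0, -13], [-39, -17, -2, 0, 0, -15.5], [-43, -20, -2, 0, 0, -18], [-47, -22, -2, 0, 0, -21], [-51, -24, -2, 0, 0, -23], [-51, -24, -2, 0, 0, -23]],
  ],
)

```text
time: 2.82
tool_pos: [0.5305, -0.0159, 0.0204]
tool_rot: [0.002, -0.052, 0.999, -0.001]
contact_force: [0.3, 0.2, -0.4]
gripper_width: 0.002
grasp_force: 0.0
```

```bash
python3 - <<'E'
from h import *
p=report(); q,_=vision.grab_frame("scene"); cv2.imwrite("pics/c2.png",np.hstack([cv2.resize(p[150:290,200:400],(400,280)),cv2.resize(q[180:280,170:313],(400,280))]))
print(rel(-61,-22,16,180))
E
```

```text
t 2.8667 block [-0.18228912  6.54150391] -13.675507 (68.57781982421875, 103.26411437988281) tcp plate [-65.3 -10.9] z 0.0201 F [-0.3  0.2 -0.1] w 0.00315203968489898
(array([ -6.2, -10.7,   3.8]), np.float64(-8.0))
```

View pics/c2.png

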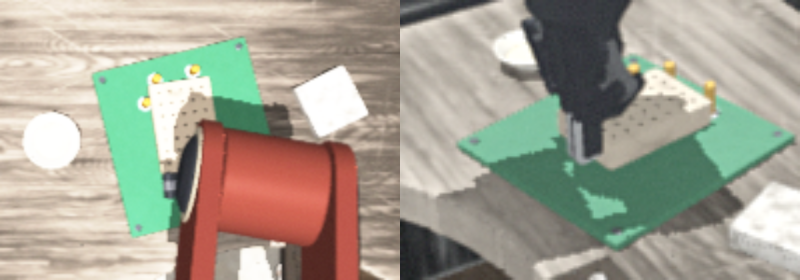

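The block has swung to roughly -10° and its nook corner sits between the pegs (about (155,80) in the left half). The tool is at the push corner, so I'll finish the turn.

Request:
play_rows(
  steps=[
    [[-2, -2, 2, 0, 0, -2], [-3, -5, 4, 0, 0, -4], [-5, -8, 4, 0, 0, -6], [-6, -11, 4, 0, 0, -8], [-7, -11, 4, 0, 0, -8], [-8, -11, 4, 0, 0, -8], [-8, -11, 4, 0, 0, -8]],
  ],
)

```text
time: 3.5
tool_pos: [0.5362, -0.0258, 0.0147]
tool_rot: [-0.002, -0.121, 0.993, -0.001]
contact_force: [-6.2, -3.9, 5.6]
gripper_width: 0.002
grasp_force: 3.5
```

```bash
python3 - <<'E'
from h import *
p=report(); q,_=vision.grab_frame("scene"); cv2.imwrite("pics/c3.png",np.hstack([cv2.resize(p[150:290,200:400],(400,280)),cv2.resize(q[180:280,170:313],(400,280))]))
E
```

```text
t 3.55 block [1.18377686 7.33892822] -13.81012 (66.44281768798828, 105.56573486328125) tcp plate [-61.8 -22.2] z 0.0147 F [-6.4 -4.   4.7] w -0.0019945271217949967
```

View pics/c3.png

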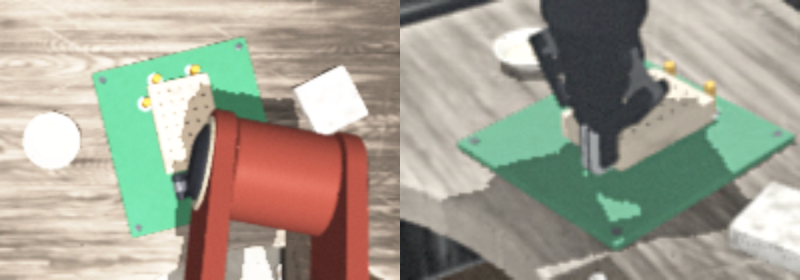

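The end face now looks parallel to the plate's far edge and the tool feels about 7 N from the pegs. I'll back off and check with a clear view.

Request:
play_rows(
  steps=[
    [[8, 0, 0, 0, 0, 0], [22, 0, 0, 0, 0, 0], [30, 0, -20, 0, 0, 0], [30, 10, -55, 0, 0, 0], [30, 45, -75, 0, 0, 0], [30, 85, -80, 0, 0, 0], [30, 125, -80, 0, 0, 0], [30, 165, -80, 0, 0, 0], [30, 200, -80, 0, 0, 0], [30, 230, -80, 0, 0, 0], [30, 250, -80, 0, 0, 0], [30, 250, -80, 0, 0, 0]],
  ],
)

```text
time: 4.6
tool_pos: [0.4466, 0.2134, 0.0947]
tool_rot: [0.001, -0.124, 0.992, 0.001]
contact_force: [0.1, -0.5, 0.7]
gripper_width: -0.002
grasp_force: 0.0
```

```bash
python3 - <<'E'
from h import *
p=report(); cv2.imwrite("pics/c4.png",cv2.resize(p[150:290,200:400],None,fx=4,fy=4))
E
```

```text
t 4.65 block [0.12520218 1.49602127] -1.3869095 (71.09273529052734, 102.8578872680664) tcp plate [-91.1 229.8] z 0.0946 F [ 0.7 -0.5  0.3] w -0.0014970959961215335
```

View pics/c4.png

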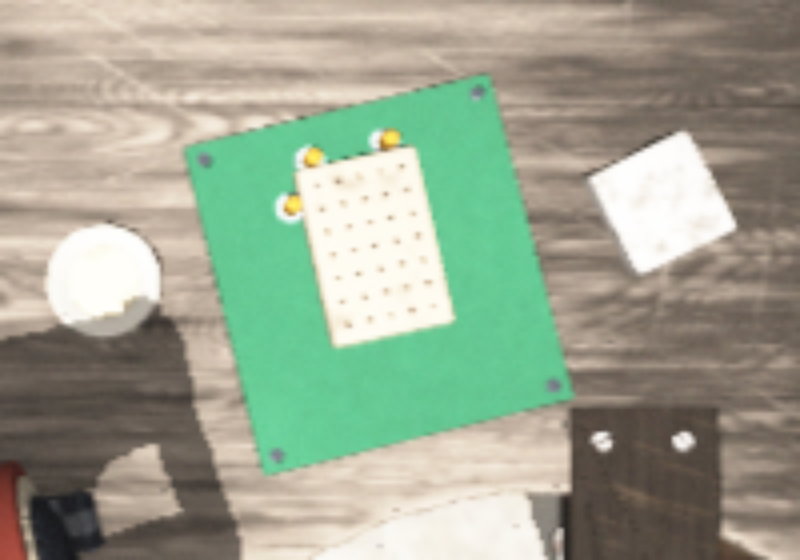

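The block is square to within about 1.4°, with its centre about 0.1 mm and 1.5 mm from the target. Its far end touches both pegs and its long side the third (crop (300,165) to (415,148)). The dish and steel block haven't moved.

```bash
python3 -c "
from plant import order
print(order.job_done())"
```

```text
the job is handed in; nothing more can be done
None
```

The soldering block is turned square against all three pegs, about 1.4° and 1.5 mm from exact in the last camera view, with the dish and steel block unmoved; I handed the job in at about 4.7 s, and no verdict came back.

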